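# Set the engraving jig's fence by clicks and square the plate into its corner

### The job

On the engraving jig, first turn the dial anticlockwise (seen from above) back to its end stop, then clockwise exactly four clicks, which sets the sliding fence. After that use the wooden pusher, not the robot itself, to nudge the rectangular brass plate along the bed until it sits square in the corner, its long edge touching the rail and its short edge touching the fence. Finally stand the pusher upright on the bench, off the jig, and leave the jars, can, little stand and screwdriver around the jig where they are.

Things in the scene. Friction and masses are not known exactly. Their poses are not given: they have to be found in the camera images.
- jig: Engraving jig, fixed to the bench. Origin on the bench top; its axes: x towards the rail, y from the dial towards the bed's open end, z up; at yaw 0 they are the world's. Flat aluminium bed, top 12 mm above the bench, covering x -90..70, y -75..110 mm. Grey dial housing 100 x 100 mm, 50 mm high, centred at x 0, y -135 mm.
- rail (a point): Middle of the foot of the fixed steel rail's inner face, at bed height, jig x 50, y 17.5 mm. The rail runs along the jig's y over the whole bed; this face is straight and looks to -x; rail 20 mm thick, 12 mm high above the bed.
- corner (a point): The corner at bed height (12 mm above the bench) where rail face and fence face meet. The sliding steel fence crosses the bed along the jig's x (-50..50 mm), 16 mm thick, 12 mm high above the bed, its straight face looking to +y. The dial drives it: face at jig y = -60 mm at the end stop, 3 mm further to +y per clockwise click. This point moves with it; axes as the jig's.
- dial_axis (a point): Point on the dial's vertical axis, fixed to the jig, at the dial's flat top face, 60 mm above the bench. The dial is a flat steel disc of 47 mm radius on the housing; only the peg stands up from it.
- peg (a point): Centre of the top of the dial's upright steel peg: 12 mm in diameter, 26 mm high, 37 mm from the dial's axis, top 86 mm above the bench. At the end stop it stands at 200 degrees in the jig frame (anticlockwise from the jig's x). Push it round sideways in an arc about the axis.
- dial (a joint): Angle of the dial, rad; 0 at the anticlockwise end stop, growing clockwise seen from above, to 4.71 (nine clicks). Detents every 0.5236 rad (30 degrees), the first at 0. Starts in a detent two to seven clicks from the stop. Leaving a detent takes about 5 N at the peg; half-way (15 degrees) the dial falls into the next one by itself and holds there.
- plate: Rectangular brass plate lying flat on the bed, 45 (x) x 60 (y) x 6 (z) mm, about 0.13 kg; origin at the centre of its underside. It starts clear of rail and fence, turned up to 0.35 rad either way from the jig's axes. (The round brass blank on the bench is not wanted.)
- plate_corner (a point): The plate's corner at +22.5 mm x, -30 mm y of its own frame, at its underside: the one that belongs in the jig's corner.
- pusher: Wooden pusher standing upright on the bench, about 0.09 kg: foot 30 (x) x 50 (y) x 16 (z) mm, on its middle an upright handle 18 (x) x 26 (y) mm reaching to 80 mm above the underside. Origin at the centre of the underside. Starts at one of three places beside the jig (two left, one right); the can and the stand are at the other two.
- jar_dial: Glass jar with a white cap, 36 mm wide, 55 high, by the dial. Leave alone. Origin at its underside.
- jar_bed: Glass jar with a black cap, 36 mm wide, 55 high, by the rail's open end. Leave alone. Origin at its underside.
- can: Can, 52 mm wide, 85 high. Leave alone. Origin at its underside.
- stand: Small three-legged stand with a round wooden top, 60 mm wide, 70 high. Leave alone. Origin at its underside.
- driver: Screwdriver, 150 mm long, lying in front of the jig. Leave alone. Origin at its underside.

How it is judged:
By the outcome, as a careful person would: the job done as asked, in the order asked, and still so for the second after the job is handed in, with the robot touching nothing.
It also fails if it takes over 72 s, if anything falls off the work surface, if the arm or the gripper's body presses on something with over 40 N, if the wrist force passes 120 N, or if a joint passes its speed limit or range.

### The arm

A 6-joint arm with a two-finger parallel gripper is mounted at the origin on the work surface. World frame = base frame: x ahead of the robot, y to its left, z up, the work surface at z = 0. Lengths are in m, angles in rad, forces in N, time in s.
With the tool pointing down it reaches from about 0.3 to 0.775 m from the base axis. Payload 14.6 kg.
Tool frame: the origin (TCP) lies on the centre line of the jaws, within the pads' length; the fingertips stand 19 mm ahead of it and the grasp point (between the pads) is the TCP; y points along the fingers, x is the direction in which the jaws open and shut, and the axes are right-handed (so a half turn about y gives the same grasp; the last joint's range is limited). The gripper opens to 94 mm and grips with 3 to 60 N. Pads are 16 mm wide; open, the fingers measure 119 mm over their backs; the gripper's body (75 mm by 177 mm) begins 78 mm behind the grasp point.
Start: joints at [1.22, 0.3, 1.521, -0, 1.321, -0.067], TCP at [0.154, 0.528, 0.224] pointing down, gripper open.
Joint ranges: [-3.03, 3.03], [-0.79, 2.21], [0.23, 2.52], [-1.04, 4.18], [0, 3.07], [-2.55, 2.55]. Speed limits (rad/s): [2.22, 2.22, 2.57, 3.14, 3.14, 3.14].

### API

Orientations are given as [roll, pitch, yaw] about the fixed x, y, z axes, in that order (R = Rz(yaw) Ry(pitch) Rx(roll)).
In Python, from station import ctrl, optics gives the robot as it stands.
- The arm moves only by the tool jog_arm, never from a script. Its argument "targets" is a list of rows, each a list of 3 entries, a list of its own where there are three numbers: the finger opening in cm, from 0 to 9.4, then the shift along the tool's x, y, z in cm, then the turn about the tool's y in rad. A call has 1 to 10 rows; each row is the pose to reach, as a shift and turn from the pose commanded when the call began, along the tool's axes at that moment; what a row does not reach only later rows make up. A row lasts 1/10 s, in which the tool goes at most 50 mm and 8.59 degrees, less where a joint would pass 70% of its speed; a pose out of reach is approached as far as the arm can. A call with a gripper value outside its range is refused whole. The fingers move at their own pace and stop on an object; "grip_force" is the grip in N (left out, the last holds). Time passes only in rows, so rows that repeat a pose let the fingers close. It gives the time, the measured TCP pose, the force and the opening at its end, in the units of the state.
- ctrl.get_obs(): the state, without advancing time (a new reading comes with each control period).
- optics.camera(name): name is "scene" or "top" or "wrist"; returns a dict with "img" (400x640x3 uint8, red, green, blue), "range_z" (400x640 float32, m along the optical axis (not along the pixel's ray), 0 where there is no reading), "camera_matrix" (3x3 intrinsics, pixels), "world_to_cam" (4x4, takes a point from world to camera coordinates); the wrist camera has in their place "mount" (4x4, takes a point from camera to tool coordinates, whose origin is the TCP and whose axes are the tool frame's). Camera axes: x right, y up, looking along -z (the intrinsics and any distortion apply to the point x, -y, -z); pixel columns grow to the right and rows downward; lengths in m; the calibration is good to about 2 mm. A picture is of the moment at which its call begins: read the wrist's pose just before it.
- ctrl.hand_in(): hands the job in, once; it reports no verdict.
The state is a dict: "time_s": time; "qpos": joint angles; "joint_vel": joint speeds; "tau": joint torques, N m; "ee_pos": TCP position; "eef_rot": TCP orientation; "force": force on the tool from outside, world axes, zero at the start; "moment": the same for the moment, N m; "grip_width": finger opening in m.
Only numpy, scipy, OpenCV 4.12 (cv2) and the standard library are available. Lean on these libraries where they do the work, as an engineer would, in place of code of your own. Each camera call takes 0.05 s, during which the arm holds its last target. There are 200 camera calls.

## Working session

There is one attempt and no reset: what is moved stays moved. The work goes in short steps, Python scripts to look and compute and a tool call to move; the robot and the scene stay as the last step left them, time stands still between calls to the robot, and variables do not carry over. Pictures are saved under pics/ and viewed, about 8 in all and at most 12, crops included, and the job is handed in when it is done.

Besides the shell and the picture viewer there is one more tool, called as name([rows], argument=value, ...), one row to a line, values as JSON. jog_arm: Moves the arm, as the interface text tells. Its arguments: {"type":"object","properties":{"targets":{"type":"array","items":{"type":"array"}},"grip_force":{"type":"number"}},"required":["targets"]}

```bash
ls; mkdir -p pics; python3 - <<'E'
from station import ctrl, optics
import cv2, numpy as np, pickle
o=ctrl.get_obs(); print(o)
d={}
for n in("top","scene"):
    c=optics.camera(n); d[n]=c
    cv2.imwrite(f"pics/{n}0.png",c["img"][:,:,::-1])
    print(n,c["camera_matrix"],c["world_to_cam"],[k for k in c])
pickle.dump(d,open("d0.pkl","wb"))
E
```

```text
pics
{'time_s': 0.0, 'qpos': array([ 1.22041728e+00,  3.00460678e-01,  1.52159254e+00,  2.42365589e-05,
        1.32068627e+00, -6.66040874e-02]), 'joint_vel': array([ 8.98258755e-04, -5.08834178e-05,  1.45874615e-03, -2.60006489e-04,
        2.90933493e-03, -1.03623843e-03]), 'tau': array([ 1.56053084e-03, -5.31818104e+01, -3.52732229e+01,  7.08701368e-02,
        2.45766516e-02, -1.33669610e-04]), 'ee_pos': array([0.15390593, 0.52777537, 0.22388718]), 'eef_rot': array([-1.57069658e+00,  1.14272543e-03,  1.28701541e+00]), 'force': array([ 0.73216074, -0.11015209,  0.06125532]), 'moment': array([-0.04683199,  0.03847749, -0.01721452]), 'grip_width': 0.09407044153476132}
top [[420.74737279   0.         315.28380399]
 [  0.         420.74737279 200.03671   ]
 [  0.           0.           1.        ]] [[-0.0241644  -0.9996966   0.00477419  0.02907129]
 [ 0.99599107 -0.02366286  0.08626617 -0.58665155]
 [-0.08612702  0.00683962  0.99626069 -1.02007527]
 [ 0.          0.          0.          1.        ]] ['img', 'range_z', 'camera_matrix', 'world_to_cam']
scene [[440.43964874   0.         316.8262484 ]
 [  0.         440.43964874 198.99322678]
 [  0.           0.           1.        ]] [[-0.76964533  0.63846238  0.00344383  0.42080115]
 [-0.4907853  -0.59505831  0.63642391  0.22730712]
 [ 0.408382    0.48813051  0.7713318  -1.42680797]
 [ 0.          0.          0.          1.        ]] ['img', 'range_z', 'camera_matrix', 'world_to_cam']
```

View pics/top0.png

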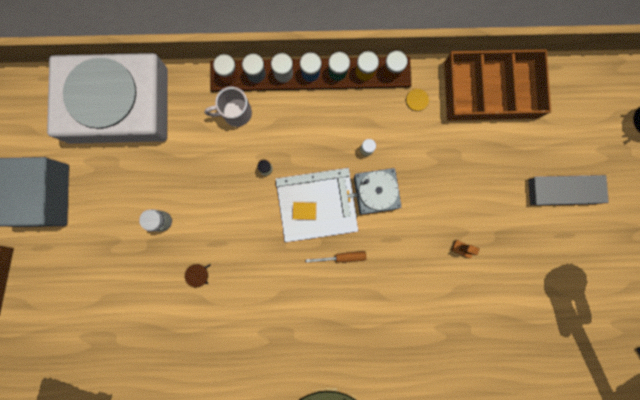

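View pics/scene0.png

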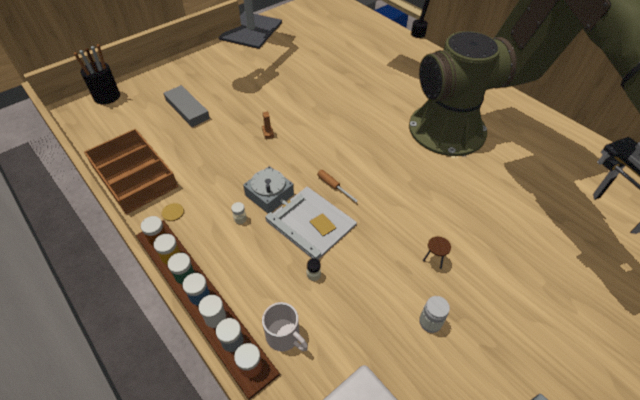

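The top view shows the dial at about (378,190), with the bed and plate at (318,207) and (304,211). The rail is along the top at row ~180, so the jig yaw is near 0. The pusher is at (465,248), to the right. The can is at (152,221), the stand at (196,274), the jars at (264,168) and (368,147), and the driver at (340,258).

```bash
cat > h.py <<'E'
import numpy as np, cv2
def cast(c,uv,z,w2c=None):
    "pixels -> world points on plane z"
    W=np.linalg.inv(c["world_to_cam"] if w2c is None else w2c); K=c["camera_matrix"]
    uv=np.atleast_2d(np.asarray(uv,float)); z=np.broadcast_to(z,len(uv))
    r=np.c_[(uv[:,0]-K[0,2])/K[0,0],-(uv[:,1]-K[1,2])/K[1,1],-np.ones(len(uv))]@W[:3,:3].T
    return W[:3,3]+r*((z-W[2,3])/r[:,2])[:,None]
def proj(c,p,w2c=None):
    W=c["world_to_cam"] if w2c is None else w2c; K=c["camera_matrix"]
    q=np.atleast_2d(p)@W[:3,:3].T+W[:3,3]
    return np.c_[K[0,0]*q[:,0]/-q[:,2]+K[0,2],K[1,1]*q[:,1]/q[:,2]+K[1,2]]
def cloud(c,w2c=None):
    W=np.linalg.inv(c["world_to_cam"] if w2c is None else w2c); K=c["camera_matrix"]; d=c["range_z"]
    v,u=np.mgrid[:400,:640]
    p=np.stack([(u-K[0,2])/K[0,0]*d,-(v-K[1,2])/K[1,1]*d,-d],-1)@W[:3,:3].T+W[:3,3]
    p[d==0]=np.nan; return p
E
python3 - <<'E'
import pickle,cv2,numpy as np
from h import *
d=pickle.load(open("d0.pkl","rb")); c=d["top"]; P=cloud(c)
for n,(u,v) in dict(table=(330,300),bed=(330,230),plate=(304,211),housingc=(362,208),dial=(385,197),pusher=(458,243),push2=(475,251),jard=(369,145),jarb=(264,167),can=(151,219),stand=(196,275),drv=(350,257),rail=(300,182)).items(): print(n,P[v,u].round(4))
z=P[:,:,2]; roi=np.zeros((400,640),bool); roi[130:270,255:420]=1
hsv=cv2.cvtColor(c["img"],cv2.COLOR_RGB2HSV)
m=(roi&(z>.03)&(z<.075)).astype(np.uint8); m[:160]=0
k,l,s,cen=cv2.connectedComponentsWithStats(m); i=1+np.argmax(s[1:,4]); print("housing",s[i],cen[i],np.nanmedian(z[l==i]))
b=cv2.minAreaRect(np.argwhere((l==i))[:,::-1].astype(np.float32)); print(b)
m=(roi&(hsv[...,1]<70)&(hsv[...,2]>120)).astype(np.uint8)
img=c["img"][:,:,::-1]
cv2.imwrite("pics/crop1.png",np.hstack([cv2.resize(img[150:260,260:420],None,fx=5,fy=5,interpolation=cv2.INTER_CUBIC)]))
E
```

```text
table [ 0.3384 -0.0158  0.0006]
bed [ 0.5122 -0.02    0.0133]
plate [0.5611 0.0438 0.0159]
housingc [ 0.5631 -0.0977  0.0484]
dial [ 0.5875 -0.1525  0.0602]
pusher [ 0.4722 -0.3383  0.0137]
push2 [ 0.4542 -0.3545  0.0797]
jard [ 0.7168 -0.1195  0.0533]
jarb [0.6681 0.1378 0.0552]
can [0.5469 0.4    0.0822]
stand [0.414  0.2985 0.07  ]
drv [ 0.4445 -0.0672  0.021 ]
rail [0.6337 0.0521 0.0212]
housing [ 355  169   47   46 1669] [377.78490114 191.24565608] 0.05721494420539508
((377.7311706542969, 191.0028839111328), (40.97941207885742, 41.73970031738281), 81.25383758544922)
```

View pics/crop1.png

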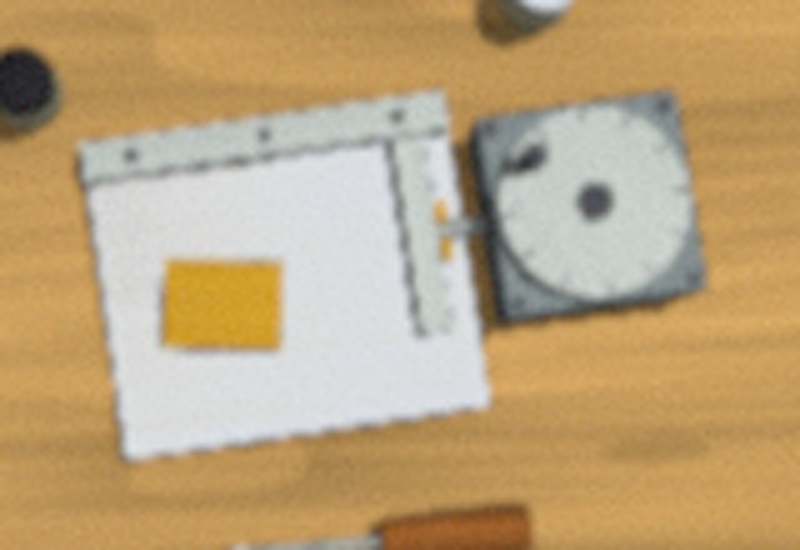

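```bash
python3 - <<'E'
import pickle,cv2,numpy as np
from h import *
d=pickle.load(open("d0.pkl","rb")); c=d["top"]; img=c["img"]; P=cloud(c)
px=lambda *a: np.array(a)/5.+[260,150]-.4
bl,br=cast(c,px((128,460),(490,405)),.012)
tl,tr=cast(c,px((80,145),(442,92)),.024)
print("bed corners (-90,110),(-90,-75)",bl,br,np.hypot(*(bl-br)[:2])); print("rail outer (70,110),(70,-75)",tl,tr,np.hypot(*(tl-tr)[:2]))
dc=cast(c,px((595,202)),.06)[0]; print("dial",dc)
hc=cast(c,px((475,128),(672,95),(705,290),(500,322)),.05); print("housing corners",hc.round(4),hc.mean(0))
yaws=[np.arctan2(-(a-b)[0],(a-b)[1]) for a,b in((bl,br),(tl,tr),(hc[0],hc[1]),(hc[3],hc[2]))]; print("yaws",yaws)
J=np.array([[-90,110],[-90,-75],[70,110],[70,-75],[0,-135],[0,-135]])/1e3; Wp=np.array([bl,br,tl,tr,dc,hc.mean(0)])[:,:2]
Jm,Wm=J.mean(0),Wp.mean(0);A=J-Jm;B=Wp-Wm
yaw=np.arctan2((A[:,0]*B[:,1]-A[:,1]*B[:,0]).sum(),(A*B).sum()); R=np.array([[np.cos(yaw),-np.sin(yaw)],[np.sin(yaw),np.cos(yaw)]])
t=Wm-R@Jm; print("fit yaw",yaw,"t",t,"\nresid mm",((Wp-t)@R-J).round(4)*1e3)
pt=cast(c,px((540,153)),.086)[0]; pb=cast(c,px((512,168)),.06)[0]
for p in(pt,pb): q=(p-dc)[:2]@R; print("peg",p,np.hypot(*q),np.degrees(np.arctan2(q[1],q[0])))
h=cv2.cvtColor(img,cv2.COLOR_RGB2HSV); m=((h[...,1]>150)&(h[...,0]>15)&(h[...,0]<30)).astype(np.uint8); m[:195]=0;m[225:]=0;m[:,:285]=0;m[:,325:]=0
b=cv2.minAreaRect(cv2.findContours(m,0,cv2.CHAIN_APPROX_NONE)[0][0].astype(np.float32)); pc=cast(c,cv2.boxPoints(b),.018); print("plate",m.sum(),pc.round(4),((pc[:,:2]-t)@R).round(4),"ctr jig",(pc.mean(0)[:2]-t)@R, "world",pc.mean(0))
e=pc-np.roll(pc,1,0); L=np.hypot(e[:,0],e[:,1]); i=L.argmax(); print(L,"plate yaw rel",np.arctan(-e[i,0]/e[i,1])-yaw)
# pusher
for lo,hi in((.006,.03),(.05,.1)):
    mm=(P[...,2]>lo)&(P[...,2]<hi); mm[:,:440]=0; mm[:,490:]=0; mm[:230]=0; mm[265:]=0
    q=P[mm][:,:2]; b=cv2.minAreaRect(q.astype(np.float32)*1e3); print("pusher",len(q),b,q.mean(0))
fx=px((392,145),(420,335)); f=cast(c,fx,.024); print("fence face top, jig",((f[:,:2]-t)@R))
cv2.imwrite("pics/crop2.png",np.hstack([cv2.resize(img[225:270,435:500,::-1],None,fx=6,fy=6,interpolation=cv2.INTER_CUBIC)[:270,:390],cv2.resize(d["scene"]["img"][105:150,235:300,::-1],None,fx=6,fy=6,interpolation=cv2.INTER_CUBIC)[:270]]))
E
```

```text
bed corners (-90,110),(-90,-75) [0.48609267 0.09244019 0.012     ] [ 0.5090902  -0.08906192  0.012     ] 0.18295328126437446
rail outer (70,110),(70,-75) [0.64336672 0.11278272 0.024     ] [ 0.66587369 -0.0688806   0.024     ] 0.18305224631086395
dial [ 0.60481224 -0.13779043  0.06      ]
housing corners [[ 0.6436 -0.0822  0.05  ]
 [ 0.6576 -0.179   0.05  ]
 [ 0.5617 -0.1911  0.05  ]
 [ 0.5486 -0.0912  0.05  ]] [ 0.60285835 -0.1358739   0.05      ]
yaws [np.float64(0.12603508241331923), np.float64(0.12326571391105623), np.float64(0.14363440593343554), np.float64(0.1307664223821752)]
fit yaw 0.12372914018105188 t [ 0.58785089 -0.00382939] 
resid mm [[ 0.9 -1.9]
 [ 1.3  0.1]
 [-0.5 -1.1]
 [-0.6  0.8]
 [ 0.3 -0. ]
 [-1.4  2.1]]
peg [ 0.62580001 -0.10865129  0.086     ] 0.03591066440431766 47.14712862814945
peg [ 0.6222417  -0.09835674  0.06      ] 0.04311382823969719 59.06569340281515
plate 346 [[0.5817 0.0708 0.018 ]
 [0.5804 0.0158 0.018 ]
 [0.5429 0.0168 0.018 ]
 [0.5442 0.0716 0.018 ]] [[ 0.0031  0.0748]
 [-0.005   0.0204]
 [-0.0421  0.026 ]
 [-0.034   0.0802]] ctr jig [-0.01948565  0.05036538] world [0.56229843 0.04374617 0.018     ]
[0.03749811 0.05499469 0.03750714 0.05482559] plate yaw rel -0.1475166285909676
pusher 148 ((456.6406555175781, -350.5390625), (50.97709655761719, 29.69305419921875), 65.57366943359375) [ 0.45734586 -0.34190551]
pusher 126 ((456.73223876953125, -350.9037780761719), (27.42014503479004, 18.51202964782715), 67.51825714111328) [ 0.45702061 -0.34834659]
fence face top, jig [[ 0.04661388 -0.04532873]
 [-0.04933103 -0.04463165]]
```

View pics/crop2.png

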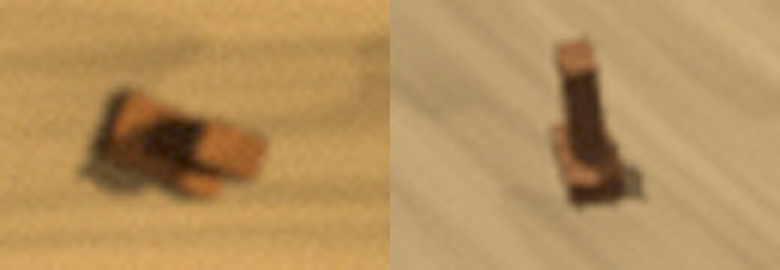

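The peg is at about 50° in the jig frame, 5 clicks from the stop. The fence face at −45 mm agrees with that. The pusher is upright at (0.457, −0.351) with yaw of about −0.41. Next I move above the peg.

```bash
cat > rel.py <<'E'
import numpy as np
from station import ctrl
JY=0.124; JT=np.array([0.588,-0.004])
RJ=np.array([[np.cos(JY),-np.sin(JY)],[np.sin(JY),np.cos(JY)]])
def j2w(x,y): return RJ@[x,y]+JT
AX=j2w(0,-.135)
def peg(deg,r=.037): a=np.radians(deg)+JY; return AX+r*np.array([np.cos(a),np.sin(a)]), a-np.pi/2
def pose():
    o=ctrl.get_obs(); return o["ee_pos"],o["eef_rot"][2],o
def rel(targets,p=None,yaw=None):
    "world (x,y,z,yaw) -> rows [dx,dy,dz] cm, turn"
    p0,y0,o=pose(); p=p0 if p is None else np.array(p); yaw=y0 if yaw is None else yaw
    c,s=np.cos(yaw),np.sin(yaw)
    for t in targets:
        d=np.array(t[:3])-p
        print(np.round([100*(c*d[0]+s*d[1]),-100*d[2],100*(-s*d[0]+c*d[1])],2).tolist(), round(-(t[3]-yaw),3))
E
python3 - <<'E'
from rel import *
(x,y),a=peg(50); print(x,y,a)
rel([(x,y,.2,a),((.154+x)/2,(.528+y)/2,.224,.35)])
E
```

```text
0.624792052811761 -0.10689587388781926 -0.5741317007977318
[-47.75, 2.4, -62.98] 1.861
[-23.86, -0.0, -31.49] 0.937
```

jog_arm([
  [6,[-47.7,0,-63],1.86],
  [6,[-47.7,0,-63],1.86],
  [6,[-47.7,0,-63],1.86],
  [6,[-47.7,0,-63],1.86],
  [6,[-47.7,0,-63],1.86],
  [6,[-47.7,0,-63],1.86],
  [6,[-47.7,0,-63],1.86],
  [6,[-47.7,0,-63],1.86],
  [6,[-47.7,0,-63],1.86],
  [6,[-47.7,0,-63],1.86],
], grip_force=12)

```text
time_s: 1.1
ee_pos: [0.453, 0.1247, 0.2244]
eef_rot: [-1.571, 0.0, -0.219]
force: [1.0, 0.6, -0.3]
grip_width: 0.0601
```

```bash
python3 - <<'E'
from rel import *
(x,y),a=peg(50); p,yw,o=pose(); print(p,yw,o["time_s"],o["grip_width"])
rel([(x,y,.2,a)])
E
```

```text
[0.45295494 0.12465818 0.22443284] -0.21933201210384912 1.1 0.0601342146211027
[21.81, 2.44, -18.86] 0.355
```

jog_arm([
  [4,[21.8,4,-18.9],0.355],
  [4,[21.8,4,-18.9],0.355],
  [4,[21.8,4,-18.9],0.355],
  [4,[21.8,4,-18.9],0.355],
  [4,[21.8,4,-18.9],0.355],
  [4,[21.8,4,-18.9],0.355],
  [4,[21.8,4,-18.9],0.355],
  [4,[21.8,4,-18.9],0.355],
  [4,[21.8,4,-18.9],0.355],
])

```text
time_s: 2.0
ee_pos: [0.6249, -0.1033, 0.1846]
eef_rot: [-1.571, 0.0, -0.567]
force: [0.3, -0.3, 0.0]
grip_width: 0.04
```

```bash
python3 - <<'E'
from rel import *
from station import optics
import cv2,pickle
from h import *
(x,y),a=peg(50); p,yw,o=pose(); print(p,yw,o["time_s"],o["grip_width"],o["qpos"])
rel([(x,y,.083,a)])
c=optics.camera("wrist"); cv2.imwrite("pics/w1.png",c["img"][:,:,::-1]); print(c["mount"].round(3),c["camera_matrix"])
pickle.dump((c,o),open("w1.pkl","wb"))
R=np.array([[np.cos(yw),0,-np.sin(yw)],[np.sin(yw),0,np.cos(yw)],[0,-1,0]])
T=np.eye(4);T[:3,:3]=R;T[:3,3]=p; W=np.linalg.inv(T@c["mount"])
print("expected peg top px",proj(c,[x,y,.086],W),"axis",proj(c,[*AX,.06],W))
E
```

```text
[ 0.62492316 -0.10327251  0.1846179 ] -0.5672365656422732 2.0 0.03996101862258806 [-2.21637778e-01  5.17986551e-01  1.31027684e+00  1.19376767e-04
  1.31345286e+00  3.45568403e-01]
[0.18, 10.16, -0.31] 0.007
[[ 1.    -0.001 -0.002 -0.001]
 [-0.002  0.257 -0.967 -0.16 ]
 [ 0.001  0.967  0.257  0.075]
 [ 0.     0.     0.     1.   ]] [[352.01386791   0.         316.96862798]
 [  0.         352.01386791 193.30597181]
 [  0.           0.           1.        ]]
expected peg top px [[319.4012712  204.95488623]] axis [[318.73240681 237.23144306]]
```

View pics/w1.png

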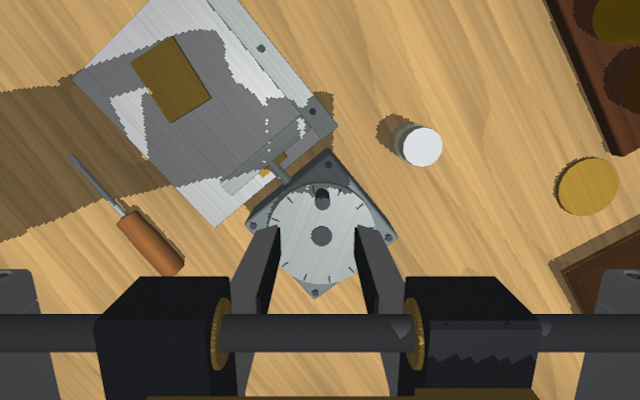

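The peg top shows at (322,202) against a prediction of (319,205). The dial axis is at (321,236), predicted (319,237). Both agree within about 2 mm, and the peg is between the fingers, so I descend and grip.

jog_arm([
  [4,[0,4,0],0],
  [4,[0,8,0],0],
  [4,[0,10.1,0],0],
  [4,[0,10.1,0],0],
  [4,[0,10.1,0],0],
  [0.8,[0,10.1,0],0],
  [0.8,[0,10.1,0],0],
  [0.8,[0,10.1,0],0],
  [0.8,[0,10.1,0],0],
  [0.8,[0,10.1,0],0],
], grip_force=15)

```text
time_s: 3.05
ee_pos: [0.6261, -0.1043, 0.0841]
eef_rot: [-1.57, -0.002, -0.568]
force: [4.4, -0.5, 0.3]
grip_width: 0.0116
```

```bash
python3 - <<'E'
from rel import *
p,yw,o=pose(); print(p,yw,o["time_s"],o["grip_width"],o["force"],o["moment"])
d=p[:2]-AX; print(np.hypot(*d),np.degrees(np.arctan2(d[1],d[0])-JY))
for r in (range(58,131,8),range(138,201,8)):
  q=peg(r[0]-8)
  print(q[1]); rel([(*peg(g)[0],p[2],peg(g)[1]) for g in r],(*q[0],p[2]),q[1])
E
```

```text
[ 0.62610827 -0.10434845  0.08408655] -0.5680076576412852 3.05 0.011558771232593966 [ 4.35702419 -0.52088109  0.3172265 ] [-0.1306829  -0.83659809  0.04510086]
0.0398547989151274 50.40015470067847
-0.5741317007977318
[-0.51, -0.0, -0.04] -0.14
[-1.02, -0.0, -0.14] -0.279
[-1.5, -0.0, -0.32] -0.419
[-1.96, -0.0, -0.56] -0.559
[-2.38, -0.0, -0.87] -0.698
[-2.75, -0.0, -1.22] -0.838
[-3.07, -0.0, -1.63] -0.977
[-3.33, -0.0, -2.08] -1.117
[-3.52, -0.0, -2.56] -1.257
[-3.64, -0.0, -3.06] -1.396
0.822131700797732
[-0.51, -0.0, -0.04] -0.14
[-1.02, -0.0, -0.14] -0.279
[-1.5, -0.0, -0.32] -0.419
[-1.96, -0.0, -0.56] -0.559
[-2.38, -0.0, -0.87] -0.698
[-2.75, -0.0, -1.22] -0.838
[-3.07, -0.0, -1.63] -0.977
[-3.33, -0.0, -2.08] -1.117
```

jog_arm([
  [0.8,[-0.5,0,-0.2],-0.14],
  [0.8,[-1.0,0,-0.35],-0.28],
  [0.8,[-1.5,0,-0.5],-0.42],
  [0.8,[-1.95,0,-0.75],-0.56],
  [0.8,[-2.4,0,-1.05],-0.7],
  [0.8,[-2.75,0,-1.4],-0.84],
  [0.8,[-3.05,0,-1.85],-0.98],
  [0.8,[-3.35,0,-2.3],-1.12],
  [0.8,[-3.5,0,-2.75],-1.26],
  [0.8,[-3.65,0,-3.25],-1.4],
])

```text
time_s: 4.05
ee_pos: [0.5776, -0.1127, 0.084]
eef_rot: [-1.573, -0.001, 0.838]
force: [6.0, -6.6, -1.9]
grip_width: 0.0114
```

```bash
python3 - <<'E'
from rel import *
p,yw,o=pose(); print(p,yw,o["time_s"],o["grip_width"],o["force"],o["moment"],o["qpos"])
d=p[:2]-AX; g0=np.degrees(np.arctan2(d[1],d[0])-JY);print(np.hypot(*d),g0)
rel([(*peg(g)[0],p[2],peg(g)[1]) for g in range(int(g0)+8,205,8)])
E
```

```text
[ 0.57763721 -0.1126775   0.08402781] 0.837676836453261 4.05 0.011406747725450413 [ 5.9666322  -6.62318044 -1.87350893] [-1.41648608 -1.14689438 -0.04469907] [-2.54587183e-01  5.29827455e-01  1.54403237e+00 -7.72399438e-04
  1.06506647e+00 -1.09188989e+00]
0.03703536592745849 129.83630350093972
[-0.46, -0.0, -0.02] -0.107
[-0.97, -0.0, -0.11] -0.246
[-1.46, -0.0, -0.27] -0.386
[-1.92, -0.0, -0.5] -0.526
[-2.35, -0.0, -0.79] -0.665
[-2.73, -0.0, -1.14] -0.805
[-3.07, -0.0, -1.53] -0.944
[-3.34, -0.0, -1.97] -1.084
[-3.55, -0.0, -2.44] -1.224
```

jog_arm([
  [0.8,[-0.45,0,0],-0.11],
  [0.8,[-0.95,0,-0.1],-0.25],
  [0.8,[-1.45,0,-0.25],-0.39],
  [0.8,[-1.9,0,-0.5],-0.53],
  [0.8,[-2.35,0,-0.8],-0.67],
  [0.8,[-2.75,0,-1.15],-0.81],
  [0.8,[-3.05,0,-1.55],-0.95],
  [0.8,[-3.35,0,-2.0],-1.09],
  [0.8,[-3.55,0,-2.45],-1.22],
  [0.8,[-3.55,0,-2.45],-1.22],
])

```text
time_s: 5.05
ee_pos: [0.5721, -0.1554, 0.084]
eef_rot: [-1.572, 0.002, 2.056]
force: [5.2, -2.9, 0.1]
grip_width: 0.0115
```

```bash
cat > chk.py <<'E'
from rel import *
def st():
    p,yw,o=pose(); print(p.round(4),round(yw,3),o["time_s"],o["grip_width"],o["force"].round(1),o["qpos"].round(2))
    d=p[:2]-AX; g0=np.degrees(np.arctan2(d[1],d[0])-JY);print("r,ang",np.hypot(*d),g0)
    return p,yw,g0
E
python3 - <<'E'
from chk import *
p,yw,g0=st()
rel([(*peg(g)[0],p[2],peg(g)[1]) for g in (204,)])
from station import optics; import cv2
c=optics.camera("top"); cv2.imwrite("pics/t2.png",cv2.resize(c["img"][150:260,260:420,::-1],None,fx=4,fy=4,interpolation=cv2.INTER_CUBIC))
E
```

```text
[ 0.5721 -0.1554  0.084 ] 2.056 5.05 0.011490792325992415 [ 5.2 -2.9  0.1] [-0.33  0.54  1.53 -0.    1.07 -2.38]
r,ang 0.03696671764505597 -158.90110912743552
[-0.19, -0.0, -0.0] -0.057
```

View pics/t2.png

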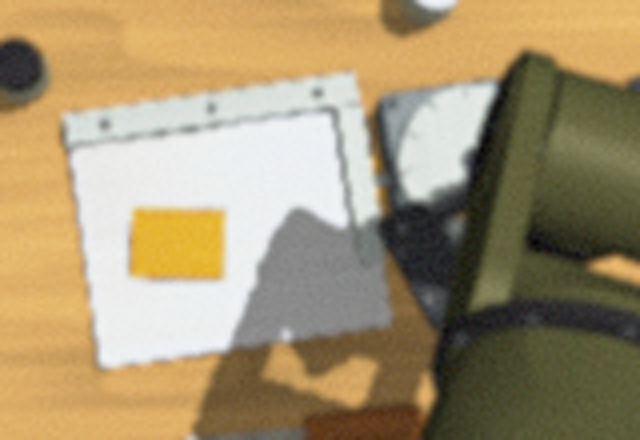

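The fence is now further right, with its face running from (335,107) to (362,262) in the crop. I check its position numerically and push slightly to feel the stop.

jog_arm([
  [0.8,[-0.2,0,0],-0.05],
  [0.8,[-0.2,0,0],-0.05],
])

```text
time_s: 5.3
ee_pos: [0.5726, -0.1564, 0.084]
eef_rot: [-1.572, 0.0, 2.102]
force: [1.9, 2.4, 3.7]
grip_width: 0.0114
```

```bash
python3 - <<'E'
from chk import *
from h import *
import pickle
p,yw,g0=st()
c=pickle.load(open("d0.pkl","rb"))["top"]
f=cast(c,np.array([(335,107),(362,262)])/4+[259.6,149.6],.024); print("fence jig",(f[:,:2]-JT)@RJ)
for r in (range(195,128,-8),range(131,75,-8)):
  q=peg(r[0]+8 if r[0]<190 else 204)
  rel([(*peg(g)[0],p[2],peg(g)[1]) for g in list(r)],(*q[0],p[2]),q[1]);print()
E
```

```text
[ 0.5726 -0.1564  0.084 ] 2.102 5.3 0.011438292223703317 [1.9 2.4 3.7] [-0.33  0.54  1.53  0.    1.07 -2.43]
r,ang 0.03702700321286808 -157.25542288697395
fence jig [[ 0.05011432 -0.05925351]
 [-0.04816917 -0.06095632]]
[0.58, -0.0, -0.05] 0.157
[1.08, -0.0, -0.16] 0.297
[1.56, -0.0, -0.35] 0.436
[2.02, -0.0, -0.6] 0.576
[2.43, -0.0, -0.91] 0.716
[2.79, -0.0, -1.27] 0.855
[3.1, -0.0, -1.68] 0.995
[3.35, -0.0, -2.14] 1.134
[3.54, -0.0, -2.62] 1.274

[0.51, -0.0, -0.04] 0.14
[1.02, -0.0, -0.14] 0.279
[1.5, -0.0, -0.32] 0.419
[1.96, -0.0, -0.56] 0.559
[2.38, -0.0, -0.87] 0.698
[2.75, -0.0, -1.22] 0.838
[3.07, -0.0, -1.63] 0.977
```

The fence face is at −60 mm and the stop is felt through the force reversal, so the dial is at its end stop. Now clockwise four clicks, back to 80°.

jog_arm([
  [0.8,[0.6,0,-0.05],0.15],
  [0.8,[1.1,0,-0.15],0.3],
  [0.8,[1.55,0,-0.35],0.44],
  [0.8,[2.0,0,-0.6],0.58],
  [0.8,[2.45,0,-0.9],0.72],
  [0.8,[2.8,0,-1.25],0.86],
  [0.8,[3.1,0,-1.7],1.0],
  [0.8,[3.35,0,-2.15],1.13],
  [0.8,[3.55,0,-2.6],1.27],
])

```text
time_s: 6.2
ee_pos: [0.5769, -0.1129, 0.084]
eef_rot: [-1.572, 0.0, 0.825]
force: [-1.6, -1.0, 3.5]
grip_width: 0.0112
```

```bash
python3 - <<'E'
from chk import *
p,yw,g0=st()
rel([(*peg(g)[0],p[2],peg(g)[1]) for g in [*range(124,82,-8),80]])
E
```

```text
[ 0.5769 -0.1129  0.084 ] 0.825 6.2 0.011197734424850806 [-1.6 -1.   3.5] [-0.26  0.53  1.54 -0.    1.07 -1.08]
r,ang 0.03742030479559168 130.85142627461536
[0.44, -0.0, -0.06] 0.108
[0.95, -0.0, -0.15] 0.247
[1.44, -0.0, -0.32] 0.387
[1.9, -0.0, -0.54] 0.527
[2.33, -0.0, -0.83] 0.666
[2.71, -0.0, -1.18] 0.806
[2.89, -0.0, -1.37] 0.876
```

jog_arm([
  [0.8,[0.45,0,-0.05],0.11],
  [0.8,[0.95,0,-0.15],0.25],
  [0.8,[1.45,0,-0.3],0.39],
  [0.8,[1.9,0,-0.55],0.53],
  [0.8,[2.35,0,-0.85],0.67],
  [0.8,[2.7,0,-1.2],0.81],
  [0.8,[2.9,0,-1.4],0.88],
  [0.8,[2.9,0,-1.4],0.88],
  [3,[2.9,0,-1.4],0.88],
  [3,[2.9,0,-1.4],0.88],
])

```text
time_s: 7.2
ee_pos: [0.6064, -0.1006, 0.0834]
eef_rot: [-1.571, 0.0, -0.049]
force: [-0.3, -0.3, 0.2]
grip_width: 0.0239
```

jog_arm([
  [4,[0,0,0],0],
  [4,[0,-4,0],0],
  [4,[0,-9,0],0],
  [4,[0,-14,0],0],
  [4,[0,-14,0],0],
])

```text
time_s: 7.7
ee_pos: [0.6083, -0.1013, 0.2308]
eef_rot: [-1.573, -0.011, -0.049]
force: [-0.6, -0.4, 0.2]
grip_width: 0.0404
```

```bash
python3 - <<'E'
from chk import *
p,yw,g0=st()
print(j2w(0.05,-.135))
a=-0.41
# grip across 18mm (x) side: tool x along pusher x -> yaw a ; or across y
rel([(.457,-.351,.22,a)])
E
```

```text
[ 0.6083 -0.1013  0.2308] -0.049 7.7 0.04038346268432354 [-0.6 -0.4  0.2] [-0.22  0.44  1.32 -0.    1.37 -0.18]
r,ang 0.03684738772264317 77.30757004400131
[ 0.65431323 -0.13177933]
[-13.9, 1.08, -25.68] 0.361
```

jog_arm([
  [6,[-13.9,0,-25.7],0.36],
  [6,[-13.9,0,-25.7],0.36],
  [6,[-13.9,0,-25.7],0.36],
  [6,[-13.9,0,-25.7],0.36],
  [6,[-13.9,0,-25.7],0.36],
  [6,[-13.9,2,-25.7],0.36],
  [6,[-13.9,5,-25.7],0.36],
  [6,[-13.9,5,-25.7],0.36],
  [6,[-13.9,5,-25.7],0.36],
  [6,[-13.9,5,-25.7],0.36],
])

```text
time_s: 8.7
ee_pos: [0.4562, -0.3504, 0.1749]
eef_rot: [-1.571, -0.002, -0.407]
force: [-0.2, -0.0, 0.2]
grip_width: 0.0602
```

```bash
python3 - <<'E'
from chk import *
from station import optics
import cv2,pickle
from h import *
p,yw,g0=st(); rel([(.457,-.351,.048,-.41)])
c=optics.camera("wrist"); t=optics.camera("top"); pickle.dump((c,t,p,yw),open("w2.pkl","wb"))
T=np.eye(4);T[:3,:3]=np.array([[np.cos(yw),0,-np.sin(yw)],[np.sin(yw),0,np.cos(yw)],[0,-1,0]]);T[:3,3]=p; W=np.linalg.inv(T@c["mount"])
print("pusher top exp px",proj(c,[.457,-.351,.08],W))
cv2.imwrite("pics/c3.png",np.hstack([c["img"][100:340,160:480,::-1],cv2.resize(t["img"][155:235,270:420,::-1],None,fx=3,fy=3,interpolation=cv2.INTER_CUBIC)]))
E
```

```text
[ 0.4562 -0.3504  0.1749] -0.407 8.7 0.06015758992847102 [-0.2 -0.   0.2] [-0.72  0.4   1.51 -0.    1.23 -0.31]
r,ang 0.25923486331962975 -132.06236692263923
[0.1, 12.69, -0.02] 0.003
pusher top exp px [[318.25496477 202.66761227]]
```

View pics/c3.png

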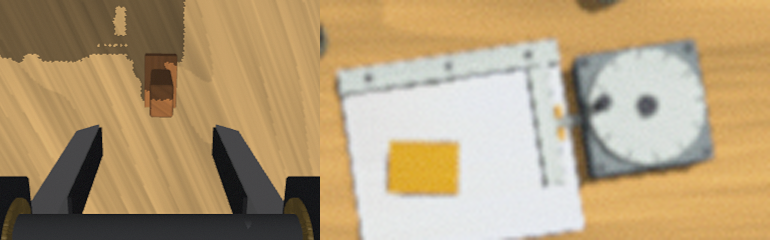

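The peg now sits at about 83° (four clicks), and the fence has moved. The pusher handle is centred between the fingers and aligned with the jaws, at about (321,206) against a predicted (318,203). I descend and grip.

jog_arm([
  [6,[0.1,4,0],0],
  [6,[0.1,8,0],0],
  [6,[0.1,11,0],0],
  [6,[0.1,12.7,0],0],
  [6,[0.1,12.7,0],0],
  [1.2,[0.1,12.7,0],0],
  [1.2,[0.1,12.7,0],0],
  [1.2,[0.1,12.7,0],0],
  [1.2,[0.1,12.7,0],0],
  [1.2,[0.1,12.7,0],0],
], grip_force=30)

```text
time_s: 9.8
ee_pos: [0.4564, -0.3512, 0.0469]
eef_rot: [-1.571, -0.001, -0.408]
force: [0.5, -0.2, 1.2]
grip_width: 0.0233
```

```bash
python3 - <<'E'
from chk import *
from h import *
import pickle
p,yw,g0=st()
t=pickle.load(open("w2.pkl","rb"))[1]
f=cast(t,[(339.0,177.3),(344.7,216.3)],.024); print("fence jig",(f[:,:2]-JT)@RJ)
q=cast(t,[(363,189)],.086)[0,:2]-AX; print("peg",np.hypot(*q),np.degrees(np.arctan2(q[1],q[0]))-7.1)
# wpts: up; above driver side; pre-push pose at jig (-19.5-22.5-15-14, 50)
(x,y)=j2w(-.072,.05); print(x,y)
rel([(.457,-.351,.17,-.41),(x,y,.17,JY)])
E
```

```text
[ 0.4564 -0.3512  0.0469] -0.408 9.8 0.023308748832693887 [ 0.5 -0.2  1.2] [-0.72  0.56  1.6   0.    0.98 -0.31]
r,ang 0.2597838297486605 -131.923237370131
fence jig [[ 0.04934563 -0.04812589]
 [-0.04913676 -0.04724391]]
peg 0.04083859516653778 82.11599414294022
0.5103687034219935 0.03671095419684492
[0.05, -12.31, 0.05] 0.002
[-10.44, -12.31, 37.75] -0.532
```

jog_arm([
  [1.2,[0,0,0],0],
  [1.2,[0,0,0],0],
  [1.2,[0,0,0],0],
])

```text
time_s: 10.1
ee_pos: [0.4564, -0.3513, 0.0468]
eef_rot: [-1.571, -0.001, -0.408]
force: [0.3, -1.0, 4.4]
grip_width: 0.0177
```

jog_arm([
  [1.2,[0,-3,0],0],
  [1.2,[0,-7,0],0],
  [1.2,[0,-11,0],0],
  [1.2,[0,-11,0],0],
])

```text
time_s: 10.5
ee_pos: [0.4576, -0.3523, 0.1616]
eef_rot: [-1.573, -0.007, -0.408]
force: [-0.1, 0.5, -1.6]
grip_width: 0.0179
```

```bash
python3 - <<'E'
from chk import *
p,yw,g0=st()
(x,y)=j2w(-.072,.05)
rel([(x,y,.16,JY)])
E
```

```text
[ 0.4576 -0.3523  0.1616] -0.408 10.5 0.01787797543555563 [-0.1  0.5 -1.6] [-0.72  0.41  1.52  0.    1.2  -0.31]
r,ang 0.2599536161041878 -131.559761038216
[-10.59, 0.16, 37.8] -0.532
```

jog_arm([
  [1.2,[-10.6,0,37.8],-0.53],
  [1.2,[-10.6,0,37.8],-0.53],
  [1.2,[-10.6,0,37.8],-0.53],
  [1.2,[-10.6,0,37.8],-0.53],
  [1.2,[-10.6,0,37.8],-0.53],
  [1.2,[-10.6,0,37.8],-0.53],
  [1.2,[-10.6,0,37.8],-0.53],
  [1.2,[-10.6,0,37.8],-0.53],
  [1.2,[-10.6,0,37.8],-0.53],
  [1.2,[-10.6,0,37.8],-0.53],
])

```text
time_s: 11.5
ee_pos: [0.5085, 0.0385, 0.1555]
eef_rot: [-1.571, 0.002, 0.124]
force: [0.7, -0.7, -0.6]
grip_width: 0.0183
```

```bash
cat >> chk.py <<'E'
def jig():
    p,yw,o=pose(); q=(p[:2]-JT)@RJ; print("jig TCP mm",(q*1e3).round(2),"z",p[2].round(4),"yaw rel",round(yw-JY,4),"F jig",(o["force"][:2]@RJ).round(2),o["force"][2].round(2),"grip",o["grip_width"].round(4),"t",o["time_s"])
E
python3 - <<'E'
from chk import *
jig(); rel([(*j2w(-.072,.045),.061,JY)])
E
```

```text
Traceback (most recent call last):
  File "chk.py", line 7, in jig
    p,yw,o=pose(); q=(p[:2]-JT)@RJ; print("jig TCP mm",(q*1e3).round(2),"z",p[2].round(4),"yaw rel",round(yw-JY,4),"F jig",(o["force"][:2]@RJ).round(2),o["force"][2].round(2),"grip",o["grip_width"].round(4),"t",o["time_s"])
                                                                                                                                                                                      ^^^^^^^^^^^^^^^^^^^^^
AttributeError: 'float' object has no attribute 'round'
```

jog_arm([
  [1.2,[0,3,0],0],
  [1.2,[0,6,0],0],
  [1.2,[0,6,0],0],
  [1.2,[0,6,0],0],
])

```text
time_s: 11.9
ee_pos: [0.5089, 0.037, 0.0968]
eef_rot: [-1.571, 0.001, 0.121]
force: [0.5, 0.7, -0.9]
grip_width: 0.0178
```

```bash
sed -i 's/o\["grip_width"\].round(4)/round(o["grip_width"],4)/' chk.py
python3 - <<'E'
from chk import *
jig(); rel([(*j2w(-.072,.045),.061,JY)])
from station import optics; import cv2,pickle
c=optics.camera("top"); pickle.dump(c,open("t4.pkl","wb"))
from h import *
h=cv2.cvtColor(c["img"],cv2.COLOR_RGB2HSV); m=((h[...,1]>150)&(h[...,0]>15)&(h[...,0]<30)).astype(np.uint8); m[:190]=0;m[225:]=0;m[:,:285]=0;m[:,330:]=0
print(m.sum())
E
```

```text
jig TCP mm [-73.43  50.46] z 0.0968 yaw rel -0.0033 F jig [0.58 0.66] -0.87 grip 0.0178 t 11.9
[0.14, 3.58, -0.55] -0.003
111
```

jog_arm([
  [1.2,[0.1,0,-0.55],0],
  [1.2,[0.1,2,-0.55],0],
  [1.2,[0.1,3.3,-0.55],0],
  [1.2,[0.1,3.6,-0.55],0],
  [1.2,[0.1,3.6,-0.55],0],
])

```text
time_s: 12.45
ee_pos: [0.5106, 0.0325, 0.0605]
eef_rot: [-1.571, 0.0, 0.122]
force: [-0.9, -0.6, -0.4]
grip_width: 0.0178
```

jog_arm([
  [1.2,[0.6,0,0],0],
  [1.2,[1.2,0,0],0],
  [1.2,[1.6,0,0],0],
  [1.2,[2.0,0,0],0],
  [1.2,[2.4,0,0],0],
  [1.2,[2.8,0,0],0],
  [1.2,[3.2,0,0],0],
  [1.2,[3.6,0,0],0],
  [1.2,[4.0,0,0],0],
  [1.2,[4.0,0,0],0],
])

```text
time_s: 13.45
ee_pos: [0.5508, 0.0375, 0.0604]
eef_rot: [-1.571, -0.0, 0.122]
force: [-0.1, 0.5, -1.0]
grip_width: 0.0178
```

```bash
python3 - <<'E'
from chk import *
jig(); rel([(*j2w(-.013,.045),.061,JY)])
from station import optics; import cv2
c=optics.camera("scene"); w=optics.camera("wrist")
cv2.imwrite("pics/s5.png",np.hstack([cv2.resize(c["img"][160:270,230:390,::-1],None,fx=2.5,fy=2.5,interpolation=cv2.INTER_CUBIC),w["img"][60:335,140:500,::-1]]))
E
```

```text
jig TCP mm [-31.79  45.79] z 0.0604 yaw rel -0.002 F jig [-0.02  0.52] -0.98 grip 0.0178 t 13.45
[1.88, -0.06, -0.07] -0.002
```

View pics/s5.png

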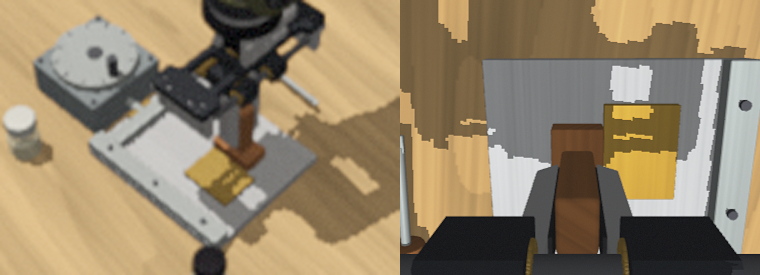

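The plate lies flush along the pusher's face, with about 22 mm to go to the rail (face at about column 720 in the wrist crop). I continue pushing, gently near contact.

jog_arm([
  [1.2,[0.4,0,0],0],
  [1.2,[0.8,0,0],0],
  [1.2,[1.2,0,0],0],
  [1.2,[1.5,0,0],0],
  [1.2,[1.7,0,0],0],
  [1.2,[1.8,0,0],0],
  [1.2,[1.9,0,0],0],
  [1.2,[1.9,0,0],0],
])

```text
time_s: 14.35
ee_pos: [0.5693, 0.0398, 0.0605]
eef_rot: [-1.571, -0.0, 0.122]
force: [0.0, -0.0, -0.8]
grip_width: 0.0178
```

jog_arm([
  [1.2,[0.1,0,0],0],
  [1.2,[0.1,0,0],0],
])

```text
time_s: 14.55
ee_pos: [0.5702, 0.0399, 0.0605]
eef_rot: [-1.571, -0.0, 0.122]
force: [-0.1, 0.7, -0.1]
grip_width: 0.0181
```

jog_arm([
  [1.2,[0.1,0,0],0],
  [1.2,[0.1,0,0],0],
])

```text
time_s: 14.75
ee_pos: [0.5712, 0.04, 0.0605]
eef_rot: [-1.571, -0.0, 0.122]
force: [-0.2, 0.1, -1.5]
grip_width: 0.0178
```

```bash
python3 - <<'E'
from chk import *
jig()
E
```

```text
jig TCP mm [-11.2   45.77] z 0.0605 yaw rel -0.002 F jig [-0.23  0.12] -1.5 grip 0.0178 t 14.75
```

jog_arm([
  [1.2,[0.1,0,0],0],
  [1.2,[0.1,0,0],0],
])

```text
time_s: 14.95
ee_pos: [0.5722, 0.0401, 0.0605]
eef_rot: [-1.571, -0.0, 0.122]
force: [0.2, -0.2, -1.0]
grip_width: 0.0177
```

jog_arm([
  [1.2,[0.1,0,0],0],
  [1.2,[0.1,0,0],0],
])

```text
time_s: 15.15
ee_pos: [0.5732, 0.0403, 0.0604]
eef_rot: [-1.571, -0.0, 0.122]
force: [1.0, 0.4, -1.2]
grip_width: 0.0181
```

```bash
python3 - <<'E'
from chk import *
jig()
E
```

```text
jig TCP mm [-9.19 45.75] z 0.0604 yaw rel -0.002 F jig [1.02 0.31] -1.22 grip 0.0181 t 15.15
```

jog_arm([
  [1.2,[0.1,0,0],0],
  [1.2,[0.1,0,0],0],
])

```text
time_s: 15.35
ee_pos: [0.5742, 0.0404, 0.0605]
eef_rot: [-1.571, -0.0, 0.122]
force: [0.1, 0.3, -0.9]
grip_width: 0.0176
```

jog_arm([
  [1.2,[0.1,0,0],0],
  [1.2,[0.1,0,0],0],
])

```text
time_s: 15.55
ee_pos: [0.5749, 0.0404, 0.0604]
eef_rot: [-1.571, 0.001, 0.122]
force: [-2.6, -1.6, 1.2]
grip_width: 0.0178
```

```bash
cat > plate.py <<'E'
from chk import *
from h import *
from station import optics
import cv2
def plate(save=None):
    p,yw,o=pose(); c=optics.camera("wrist")
    T=np.eye(4);T[:3,:3]=np.array([[np.cos(yw),0,-np.sin(yw)],[np.sin(yw),0,np.cos(yw)],[0,-1,0]]);T[:3,3]=p; W=np.linalg.inv(T@c["mount"])
    h=cv2.cvtColor(c["img"],cv2.COLOR_RGB2HSV); m=((h[...,1]>170)&(h[...,0]>17)&(h[...,0]<30)).astype(np.uint8)
    if save: cv2.imwrite(save,c["img"][:,:,::-1])
    uv=proj(c,[*j2w(.0275,.03),.018],W)[0]
    k,l,s,ce=cv2.connectedComponentsWithStats(cv2.morphologyEx(m,cv2.MORPH_CLOSE,np.ones((5,5))))
    i=1+np.argmin([np.hypot(*(ce[j]-uv))+ (500 if s[j,4]<800 else 0) for j in range(1,k)]); print("stats",s[i],ce[i])
    cn=max(cv2.findContours((l==i).astype(np.uint8),0,2)[0],key=cv2.contourArea)
    ap=cv2.approxPolyDP(cn,6,True)[:,0]; q=cast(c,ap,.018,W); print("verts px",ap.tolist(),"jig",((q[:,:2]-JT)@RJ*1e3).round(1).tolist())
    return c,W
E
python3 - <<'E'
from plate import *
jig(); plate("pics/w6.png")
E
```

```text
jig TCP mm [-7.54 45.71] z 0.0604 yaw rel -0.002 F jig [-2.74 -1.23] 1.2 grip 0.0178 t 15.55
stats [ 348  210   67   49 2464] [385.34293831 233.35105519]
verts px [[353, 213], [348, 226], [359, 230], [367, 257], [411, 258], [414, 214]] jig [[14.4, 54.4], [11.6, 46.1], [18.4, 43.5], [23.9, 25.5], [51.5, 24.8], [51.4, 53.8]]
```

Rail contact is felt at −7.5 mm (−2.7 N), about 2 mm past nominal, which is within calibration. Next I back off, lift and measure the plate before pushing along y.

jog_arm([
  [1.2,[-0.3,0,0],0],
  [1.2,[-1,0,0],0],
  [1.2,[-1.5,0,0],0],
  [1.2,[-1.5,-3,0],0],
  [1.2,[-1.5,-7,0],0],
  [1.2,[-1.5,-7,3],0],
  [1.2,[-1.5,-7,6],0],
  [1.2,[2,-7,6],0],
  [1.2,[3.5,-7,6.5],0],
  [1.2,[3.5,-7,6.5],0],
])

```text
time_s: 16.6
ee_pos: [0.6026, 0.1098, 0.1301]
eef_rot: [-1.571, -0.0, 0.123]
force: [-0.3, 0.0, -1.3]
grip_width: 0.0179
```

```bash
python3 - <<'E'
from plate import *
jig(); c,W=plate()
t=optics.camera("top"); 
cv2.imwrite("pics/c7.png",np.hstack([c["img"][150:400,200:520,::-1],cv2.resize(t["img"][160:243,270:400,::-1],None,fx=3,fy=3,interpolation=cv2.INTER_CUBIC)]))
E
```

```text
jig TCP mm [ 28.52 111.15] z 0.1301 yaw rel -0.0015 F jig [-0.27  0.07] -1.34 grip 0.0179 t 16.6
stats [295 384  10   3  22] [299.5        384.63636364]
verts px [[295, 384], [304, 386]] jig [[8.2, -71.0], [16.6, -73.3]]Traceback (most recent call last):
  File "<stdin>", line 4, in <module>
    return _nx.concatenate(arrs, 1, dtype=dtype, casting=casting)
           ~~~~~~~~~~~~~~~^^^^^^^^^^^^^^^^^^^^^^^^^^^^^^^^^^^^^^^
ValueError: all the input array dimensions except for the concatenation axis must match exactly, but along dimension 0, the array at index 0 has size 250 and the array at index 1 has size 249
```

```bash
cat >> plate.py <<'E'
def cams(save=None):
    pics=[]
    for n,z in(("scene",.018),("top",.018)):
        c=optics.camera(n); h=cv2.cvtColor(c["img"],cv2.COLOR_RGB2HSV); u=proj(c,[[*j2w(.0,.03),.018]])[0].astype(int)
        roi=np.zeros((400,640),np.uint8); poly=proj(c,[[*j2w(a,b),.018] for a,b in((-.088,-.05),(.058,-.05),(.058,.108),(-.088,.108))]); cv2.fillPoly(roi,[poly.astype(np.int32)],1)
        m=((h[...,1]>120)&(h[...,0]>15)&(h[...,0]<32)).astype(np.uint8)*roi
        cn=max(cv2.findContours(m,0,1)[0],key=cv2.contourArea); b=cv2.boxPoints(cv2.minAreaRect(cn)) if n=="top" else cv2.approxPolyDP(cn,2.5,True)[:,0]
        print(n,cv2.contourArea(cn),((cast(c,b,z)[:,:2]-JT)@RJ*1e3).round(1).tolist())
        x,y=(235,160) if n=="scene" else (260,150)
        pics.append(cv2.resize(c["img"][y:y+100,x:x+130,::-1],None,fx=3,fy=3,interpolation=cv2.INTER_CUBIC))
    if save: cv2.imwrite(save,np.hstack(pics))
E
python3 - <<'E'
from plate import *
cams("pics/c7.png")
E
```

```text
scene 257.0 [[10.4, 28.5], [46.6, 27.4], [45.1, 83.1], [7.3, 82.8]]
top 239.0 [[49.4, 67.6], [48.4, 25.0], [6.9, 25.9], [7.8, 68.4]]
```

View pics/c7.png

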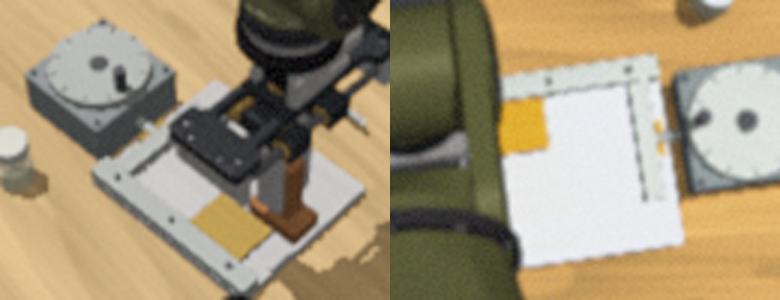

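The plate lies against the rail, spanning y from about 25 to 84 mm. I move the pusher to y = 115, lower it, then push along −y.

jog_arm([
  [1.2,[0,0,0.4],0],
  [1.2,[0,3,0.4],0],
  [1.2,[0,6,0.4],0],
  [1.2,[0,7,0.4],0],
  [1.2,[0,7,0.4],0],
])

```text
time_s: 17.3
ee_pos: [0.6008, 0.1133, 0.06]
eef_rot: [-1.571, 0.002, 0.122]
force: [1.0, 0.3, -1.1]
grip_width: 0.0181
```

jog_arm([
  [1.2,[0,0,-0.3],0],
  [1.2,[0,0,-0.7],0],
  [1.2,[0,0,-1.1],0],
  [1.2,[0,0,-1.5],0],
  [1.2,[0,0,-1.9],0],
  [1.2,[0,0,-2.3],0],
  [1.2,[0,0,-2.7],0],
  [1.2,[0,0,-3.1],0],
  [1.2,[0,0,-3.5],0],
  [1.2,[0,0,-3.5],0],
])

```text
time_s: 18.3
ee_pos: [0.6057, 0.0779, 0.0604]
eef_rot: [-1.571, 0.0, 0.122]
force: [-0.0, 0.4, -1.1]
grip_width: 0.0178
```

```bash
python3 - <<'E'
from plate import *
jig(); cams()
E
```

```text
jig TCP mm [27.73 79.08] z 0.0604 yaw rel -0.0025 F jig [0.02 0.39] -1.13 grip 0.0178 t 18.3
scene 19.0 [[-36.3, -20.2], [-10.9, -21.9], [-14.0, -13.6]]
top 131.0 [[50.8, 19.9], [46.8, -7.4], [4.4, -1.0], [8.4, 26.2]]
```

jog_arm([
  [1.2,[0,0,-0.4],0],
  [1.2,[0,0,-0.8],0],
  [1.2,[0,0,-1.2],0],
  [1.2,[0,0,-1.6],0],
  [1.2,[0,0,-2.0],0],
  [1.2,[0,0,-2.4],0],
  [1.2,[0,0,-2.8],0],
  [1.2,[0,0,-3.2],0],
  [1.2,[0,0,-3.5],0],
  [1.2,[0,0,-3.5],0],
])

```text
time_s: 19.4
ee_pos: [0.61, 0.0433, 0.0605]
eef_rot: [-1.571, -0.0, 0.122]
force: [-0.9, 0.0, -1.9]
grip_width: 0.0177
```

jog_arm([
  [1.2,[0,0,-0.15],0],
  [1.2,[0,0,-0.15],0],
])

```text
time_s: 19.6
ee_pos: [0.6102, 0.0422, 0.0605]
eef_rot: [-1.571, -0.0, 0.122]
force: [-0.3, 1.1, -0.3]
grip_width: 0.0181
```

```bash
python3 - <<'E'
from plate import *
jig(); t=optics.camera("top");w=optics.camera("wrist")
cv2.imwrite("pics/c8.png",np.hstack([cv2.resize(t["img"][150:250,260:390,::-1],None,fx=3,fy=3,interpolation=cv2.INTER_CUBIC),w["img"][100:400,150:500,::-1]]))
E
```

```text
jig TCP mm [27.72 43.15] z 0.0605 yaw rel -0.002 F jig [-0.14  1.15] -0.33 grip 0.0181 t 19.6
```

View pics/c8.png

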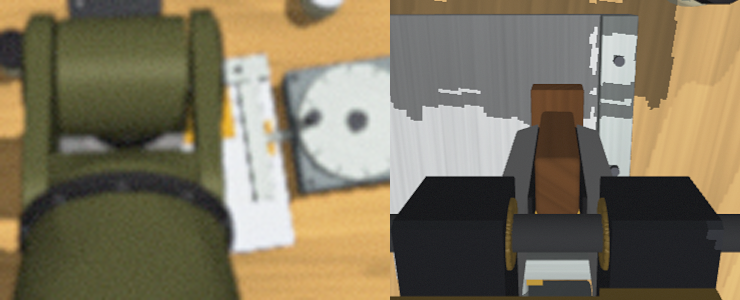

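The plate's front end is visible near (210,128), just short of the fence at column 245. I continue in small steps.

jog_arm([
  [1.2,[0,0,-0.15],0],
  [1.2,[0,0,-0.3],0],
  [1.2,[0,0,-0.4],0],
  [1.2,[0,0,-0.4],0],
])

```text
time_s: 20.1
ee_pos: [0.6107, 0.0381, 0.0605]
eef_rot: [-1.571, -0.0, 0.122]
force: [0.3, 0.2, -2.0]
grip_width: 0.0179
```

jog_arm([
  [1.2,[0,0,-0.1],0],
  [1.2,[0,0,-0.1],0],
])

```text
time_s: 20.3
ee_pos: [0.6108, 0.0372, 0.0604]
eef_rot: [-1.571, -0.0, 0.122]
force: [0.5, 0.0, -1.0]
grip_width: 0.0182
```

jog_arm([
  [1.2,[0,0,-0.1],0],
  [1.2,[0,0,-0.1],0],
])

```text
time_s: 20.5
ee_pos: [0.6109, 0.0362, 0.0605]
eef_rot: [-1.571, -0.0, 0.122]
force: [-0.3, 0.3, -0.3]
grip_width: 0.0182
```

```bash
python3 - <<'E'
from plate import *
jig()
E
```

```text
jig TCP mm [27.69 37.08] z 0.0605 yaw rel -0.002 F jig [-0.26  0.31] -0.3 grip 0.0182 t 20.5
```

jog_arm([
  [1.2,[0,0,-0.1],0],
  [1.2,[0,0,-0.1],0],
])

```text
time_s: 20.7
ee_pos: [0.611, 0.0352, 0.0605]
eef_rot: [-1.571, -0.0, 0.122]
force: [-0.2, 0.6, -0.9]
grip_width: 0.0178
```

jog_arm([
  [1.2,[0,0,-0.1],0],
  [1.2,[0,0,-0.1],0],
])

```text
time_s: 20.9
ee_pos: [0.611, 0.0346, 0.0605]
eef_rot: [-1.57, 0.0, 0.122]
force: [-1.2, 2.8, -0.1]
grip_width: 0.0178
```

```bash
python3 - <<'E'
from plate import *
jig()
E
```

```text
jig TCP mm [27.64 35.44] z 0.0605 yaw rel -0.002 F jig [-0.8   2.93] -0.07 grip 0.0178 t 20.9
```

Fence contact is felt (2.9 N). I press slightly more to seat the plate, then back off, lift and inspect.

jog_arm([
  [1.2,[0,0,-0.1],0],
  [1.2,[0,0,-0.1],0],
])

```text
time_s: 21.1
ee_pos: [0.6111, 0.0343, 0.0605]
eef_rot: [-1.569, 0.0, 0.122]
force: [-1.6, 9.0, 0.6]
grip_width: 0.0181
```

jog_arm([
  [1.2,[0,0,0.2],0],
  [1.2,[0,0,0.8],0],
  [1.2,[0,-3,1.5],0],
  [1.2,[0,-8,1.5],0],
  [1.2,[-4,-10,0],0],
  [1.2,[-8.5,-10,-5],0],
  [1.2,[-8.5,-10,-6],0],
  [1.2,[-8.5,-10,-6],0],
  [1.2,[-8.5,-10,-6],0],
])

```text
time_s: 22.0
ee_pos: [0.5343, -0.0367, 0.1607]
eef_rot: [-1.571, -0.001, 0.121]
force: [-0.2, -0.1, -0.6]
grip_width: 0.0179
```

```bash
python3 - <<'E'
from plate import *
jig(); cams(); t=optics.camera("top");w=optics.camera("wrist"); s=optics.camera("scene")
R=lambda a,f: cv2.resize(a[:,:,::-1],None,fx=f,fy=f,interpolation=cv2.INTER_CUBIC)
a=np.hstack([R(t["img"][155:245,265:395],3),R(s["img"][160:250,230:360],3)])
b=w["img"][40:340,130:520,::-1]
cv2.imwrite("pics/c9.png",np.vstack([a[:,:780],np.hstack([b,b[:,::-1]*0])]))
E
```

```text
jig TCP mm [-57.34 -25.85] z 0.1607 yaw rel -0.0031 F jig [-0.23 -0.05] -0.56 grip 0.0179 t 22.0
scene 233.5 [[13.2, -47.4], [46.7, -43.5], [44.7, 10.9], [12.4, 12.1]]
top 13.0 [[49.0, 7.5], [47.9, 0.0], [32.9, 2.3], [34.0, 9.7]]
```

View pics/c9.png

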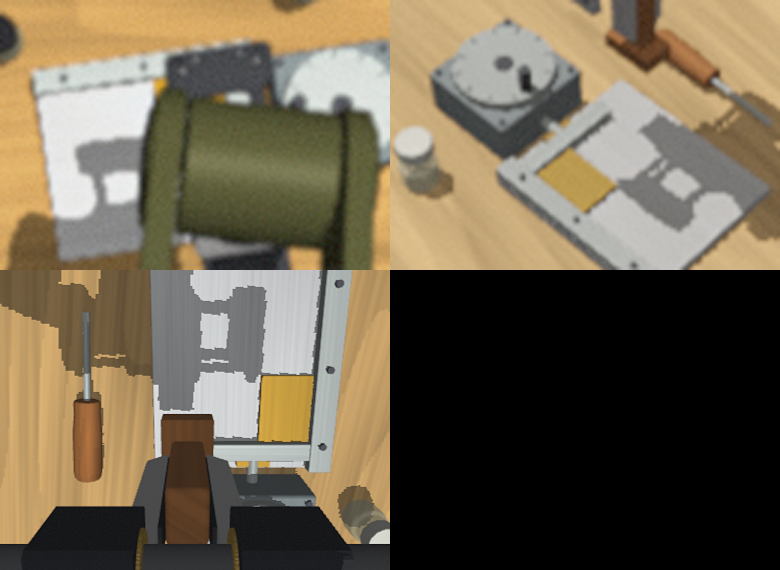

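The plate sits in the corner: at (260–313, 375–442) in the wrist crop, near both the rail and the fence. I give it a final nudge towards the rail with the long face, then re-check.

jog_arm([
  [1.2,[0,2,1],0],
  [1.2,[0,6,1],0],
  [1.2,[0,9,1],0],
  [1.2,[0,10,1],0],
  [1.2,[0,10,1],0],
  [1.2,[1.5,10,1],0],
  [1.2,[3,10,1],0],
  [1.2,[4,10,1],0],
  [1.2,[4.6,10,1],0],
  [1.2,[4.6,10,1],0],
])

```text
time_s: 23.25
ee_pos: [0.5791, -0.0209, 0.0607]
eef_rot: [-1.571, -0.001, 0.122]
force: [1.1, -1.3, -1.2]
grip_width: 0.0177
```

```bash
python3 - <<'E'
from plate import *
jig()
E
```

```text
jig TCP mm [-10.93 -15.66] z 0.0607 yaw rel -0.0017 F jig [ 0.95 -1.46] -1.21 grip 0.0177 t 23.25
```

jog_arm([
  [1.2,[0.1,0,0],0],
  [1.2,[0.15,0,0],0],
  [1.2,[0.2,0,0],0],
  [1.2,[0.2,0,0],0],
])

```text
time_s: 23.65
ee_pos: [0.5805, -0.0208, 0.0605]
eef_rot: [-1.571, 0.0, 0.122]
force: [-0.3, -0.2, -1.3]
grip_width: 0.0177
```

jog_arm([
  [1.2,[0.1,0,0],0],
  [1.2,[0.1,0,0],0],
])

```text
time_s: 23.85
ee_pos: [0.5817, -0.0207, 0.0605]
eef_rot: [-1.571, -0.0, 0.122]
force: [0.4, -0.4, -1.1]
grip_width: 0.0178
```

jog_arm([
  [1.2,[0.1,0,0],0],
  [1.2,[0.1,0,0],0],
])

```text
time_s: 24.05
ee_pos: [0.5824, -0.0205, 0.0604]
eef_rot: [-1.571, 0.001, 0.122]
force: [-1.7, 0.1, -0.5]
grip_width: 0.0178
```

```bash
python3 - <<'E'
from plate import *
jig()
E
```

```text
jig TCP mm [ -7.55 -15.73] z 0.0604 yaw rel -0.0019 F jig [-1.66  0.32] -0.47 grip 0.0178 t 24.05
```

jog_arm([
  [1.2,[0.1,0,0],0],
  [1.2,[0.1,0,0],0],
])

```text
time_s: 24.25
ee_pos: [0.5827, -0.0205, 0.0604]
eef_rot: [-1.571, 0.003, 0.122]
force: [-8.1, -0.9, 5.0]
grip_width: 0.018
```

jog_arm([
  [1.2,[-0.3,0,0],0],
  [1.2,[-1,0,0],0],
  [1.2,[-1.5,-2,0],0],
  [1.2,[-1.5,-6,2],0],
  [1.2,[0,-6,6],0],
  [1.2,[3.5,-6,6.2],0],
  [1.2,[3.5,-6,6.2],0],
  [1.2,[3.5,-4,6.2],0],
  [1.2,[3.5,-1,6.2],0],
  [1.2,[3.5,-1,6.2],0],
])

```text
time_s: 25.25
ee_pos: [0.6083, 0.045, 0.0668]
eef_rot: [-1.57, 0.006, 0.122]
force: [-0.2, 0.0, -1.8]
grip_width: 0.0178
```

```bash
python3 - <<'E'
from plate import *
jig()
E
```

```text
jig TCP mm [26.24 46.12] z 0.0668 yaw rel -0.0023 F jig [-0.19  0.07] -1.77 grip 0.0178 t 25.25
```

jog_arm([
  [1.2,[0,0.5,0],0],
  [1.2,[0,1,0],0],
  [1.2,[0,1,-0.3],0],
  [1.2,[0,1,-0.6],0],
  [1.2,[0,1,-0.8],0],
  [1.2,[0,1,-0.9],0],
  [1.2,[0,1,-0.9],0],
])

```text
time_s: 25.95
ee_pos: [0.612, 0.0362, 0.0607]
eef_rot: [-1.571, -0.0, 0.122]
force: [-0.8, -0.5, -0.8]
grip_width: 0.0179
```

jog_arm([
  [1.2,[0,0,-0.1],0],
  [1.2,[0,0,-0.1],0],
])

```text
time_s: 26.15
ee_pos: [0.612, 0.0354, 0.0605]
eef_rot: [-1.571, -0.0, 0.122]
force: [-0.5, 0.1, -0.4]
grip_width: 0.0177
```

```bash
python3 - <<'E'
from plate import *
jig()
E
```

```text
jig TCP mm [28.69 36.14] z 0.0605 yaw rel -0.002 F jig [-0.47  0.12] -0.35 grip 0.0177 t 26.15
```

Contact was at 35.4 mm before, so I take small steps.

jog_arm([
  [1.2,[0,0,-0.07],0],
  [1.2,[0,0,-0.07],0],
])

```text
time_s: 26.35
ee_pos: [0.6121, 0.0347, 0.0604]
eef_rot: [-1.571, 0.0, 0.122]
force: [-0.1, 0.4, -1.6]
grip_width: 0.0182
```

jog_arm([
  [1.2,[0,0,-0.07],0],
  [1.2,[0,0,-0.07],0],
])

```text
time_s: 26.55
ee_pos: [0.6121, 0.0345, 0.0605]
eef_rot: [-1.57, 0.0, 0.122]
force: [-1.4, 4.9, -0.3]
grip_width: 0.0176
```

```bash
python3 - <<'E'
from plate import *
jig()
E
```

```text
jig TCP mm [28.65 35.19] z 0.0605 yaw rel -0.0019 F jig [-0.79  4.99] -0.34 grip 0.0176 t 26.55
```

jog_arm([
  [1.2,[0,0,0.2],0],
  [1.2,[0,0,0.8],0],
  [1.2,[0,-3,1.5],0],
  [1.2,[0,-8,1.5],0],
  [1.2,[-4,-12,0],0],
  [1.2,[-8.5,-12,-3],0],
  [1.2,[-9.5,-12,-4],0],
  [1.2,[-9.5,-12,-4],0],
  [1.2,[-9.5,-12,-4],0],
])

```text
time_s: 27.45
ee_pos: [0.523, -0.0171, 0.1808]
eef_rot: [-1.571, -0.001, 0.121]
force: [0.2, 0.1, -2.0]
grip_width: 0.0181
```

```bash
python3 - <<'E'
from plate import *
jig(); p,yw,o=pose(); plate("pics/w10.png"); w=cv2.imread("pics/w10.png")
cams()
rel([(.457,-.351,.18,-.41)])
cv2.imwrite("pics/w10c.png",cv2.resize(w[170:330,350:500],None,fx=4,fy=4,interpolation=cv2.INTER_NEAREST)[:600])
E
```

```text
jig TCP mm [-66.16  -4.98] z 0.1808 yaw rel -0.0027 F jig [0.19 0.12] -1.95 grip 0.0181 t 27.45
stats [ 393  164   51   61 2795] [417.21896243 193.29660107]
verts px [[396, 164], [393, 223], [437, 224], [443, 165]] jig [[7.6, 12.1], [8.0, -46.0], [50.8, -47.1], [51.4, 11.0]]
scene 228.0 [[13.2, -47.4], [46.7, -43.5], [44.7, 10.9], [12.4, 12.1]]
top 77.5 [[25.0, 0.9], [18.4, -43.7], [3.4, -41.4], [10.1, 3.2]]
[-10.66, 0.01, -32.38] 0.533
```

View pics/w10c.png

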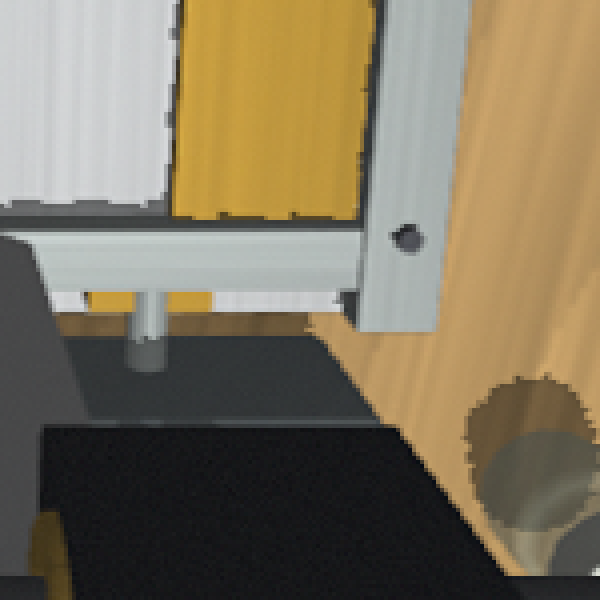

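The plate is flush with both the rail and the fence, with only the steel faces visible between them and no bed showing. Now I put the pusher back on the bench.

jog_arm([
  [1.2,[-10.6,0,-32.4],0.53],
  [1.2,[-10.6,0,-32.4],0.53],
  [1.2,[-10.6,0,-32.4],0.53],
  [1.2,[-10.6,0,-32.4],0.53],
  [1.2,[-10.6,0,-32.4],0.53],
  [1.2,[-10.6,0,-32.4],0.53],
  [1.2,[-10.6,0,-32.4],0.53],
  [1.2,[-10.6,0,-32.4],0.53],
  [1.2,[-10.6,0,-32.4],0.53],
  [1.2,[-10.6,0,-32.4],0.53],
])

```text
time_s: 28.6
ee_pos: [0.4575, -0.3506, 0.1801]
eef_rot: [-1.57, 0.001, -0.407]
force: [0.6, -0.8, -1.4]
grip_width: 0.0178
```

jog_arm([
  [1.2,[0,4,0],0],
  [1.2,[0,8,0],0],
  [1.2,[0,11,0],0],
  [1.2,[0,12.5,0],0],
  [1.2,[0,12.8,0],0],
  [1.2,[0,12.8,0],0],
])

```text
time_s: 29.2
ee_pos: [0.4576, -0.3516, 0.0534]
eef_rot: [-1.571, -0.001, -0.407]
force: [-0.5, 0.4, -0.8]
grip_width: 0.0182
```

```bash
python3 - <<'E'
from plate import *
st(); jig()
E
```

```text
[ 0.4576 -0.3516  0.0534] -0.407 29.2 0.018179118158199035 [-0.5  0.4 -0.8] [-0.72  0.55  1.59  0.    1.   -0.31]
r,ang 0.2593317032582781 -131.653845199712
jig TCP mm [-172.36 -328.77] z 0.0534 yaw rel -0.5312 F jig [-0.41  0.42] -0.77 grip 0.0182 t 29.2
```

Commanded height is about 0.0525, so I lower slowly until the bench is felt at about 0.047.

jog_arm([
  [1.2,[0,0.3,0],0],
  [1.2,[0,0.45,0],0],
  [1.2,[0,0.55,0],0],
  [1.2,[0,0.55,0],0],
  [1.2,[0,0.55,0],0],
])

```text
time_s: 29.7
ee_pos: [0.457, -0.3518, 0.0472]
eef_rot: [-1.571, -0.0, -0.408]
force: [-1.1, 0.2, -1.0]
grip_width: 0.0177
```

jog_arm([
  [3,[0,0,0],0],
  [5,[0,0,0],0],
  [5,[0,0,0],0],
  [5,[0,0,0],0],
  [5,[0,0,0],0],
  [5,[0,0,0],0],
])

```text
time_s: 30.3
ee_pos: [0.4569, -0.3517, 0.047]
eef_rot: [-1.571, 0.0, -0.408]
force: [-0.7, -1.6, -0.2]
grip_width: 0.0501
```

jog_arm([
  [5,[0,-1.5,0],0],
  [5,[0,-4,0],0],
  [5,[0,-8,0],0],
  [5,[0,-13,0],0],
  [5,[0,-17,0],0],
  [5,[-6,-17,-8],0],
  [5,[-12,-17,-12],0],
  [5,[-12,-17,-12],0],
  [5,[-12,-17,-12],0],
])

```text
time_s: 31.2
ee_pos: [0.2961, -0.415, 0.2183]
eef_rot: [-1.572, -0.001, -0.41]
force: [0.7, -0.8, -0.9]
grip_width: 0.0496
```

```bash
python3 - <<'E'
from plate import *
st(); cams()
c=optics.camera("top"); P=cloud(c)
for lo,hi in((.006,.03),(.06,.1)):
    mm=(P[...,2]>lo)&(P[...,2]<hi); mm[:,:440]=0; mm[:,490:]=0; mm[:230]=0; mm[265:]=0
    q=P[mm]; print("pusher",len(q),cv2.minAreaRect(q[:,:2].astype(np.float32)*1e3),q[:,2].max())
t=c; f=cast(t,[(339.0,177.3),(344.7,216.3)],.024)
R=lambda a,f: cv2.resize(a[:,:,::-1],None,fx=f,fy=f,interpolation=cv2.INTER_CUBIC)
s=optics.camera("scene")["img"]
cv2.imwrite("pics/f.png",np.vstack([R(t["img"][130:290,130:490],2.2),R(s[90:280,180:540],2.2)[:,:792]])[:770])
import pickle
d0=pickle.load(open("d0.pkl","rb"))["top"]["img"].astype(int); D=np.abs(t["img"].astype(int)-d0).sum(2)
for n,(u,v) in dict(jard=(368,147),jarb=(264,168),can=(151,220),stand=(196,275),driver=(338,258)).items(): print(n,"max/mean diff",D[v-9:v+10,u-12:u+13].max(),D[v-9:v+10,u-12:u+13].mean().round(1))
E
```

```text
[ 0.2961 -0.415   0.2183] -0.41 31.2 0.04961552813746512 [ 0.7 -0.8 -0.9] [-1.02  0.21  1.64 -0.    1.28 -0.61]
r,ang 0.4146968499933633 -145.19097825734428
scene 231.5 [[13.2, -47.4], [46.3, -47.9], [44.7, 10.9], [12.4, 12.1]]
top 338.5 [[49.0, 10.9], [49.5, -46.5], [7.5, -46.6], [7.0, 10.6]]
pusher 150 ((454.951904296875, -350.4775695800781), (50.92116928100586, 30.552974700927734), 66.78140258789062) 0.028105541574927173
pusher 110 ((454.91900634765625, -349.95928955078125), (26.315906524658203, 17.946287155151367), 65.87705993652344) 0.08221393231495278
jard max/mean diff 35 8.0
jarb max/mean diff 49 10.4
can max/mean diff 31 8.6
stand max/mean diff 49 12.6
driver max/mean diff 32 9.4
```

```bash
python3 - <<'E'
from plate import *
import pickle
t0=pickle.load(open("w2.pkl","rb"))[1]["img"].astype(int); t=optics.camera("top")["img"].astype(int)
D=np.abs(t-t0).sum(2); print("dial",D[172:212,358:400].max(),D[172:212,358:400].mean(),"fence",D[178:216,341:352].max())
ctrl.hand_in()
E
```

```text
dial 70 38.288690476190474 fence 122
the job is handed in; nothing more can be done
```

The job is handed in at about 31 s of the 72 s limit, with all steps done in the order asked.

- **Dial:** I turned it anticlockwise to the end stop, where the fence face measured about −60 mm and the stop could be felt. I then turned it clockwise four clicks. The peg measured about 82° (80° expected) and the fence about −47.7 mm (−48 expected).
- **Plate:** I moved it only with the gripped pusher. I felt it touch the rail twice, both times at the same pusher position, and the fence twice. The pressing force reached at most 9 N. The last top view shows it square to the jig within about 0.01 rad, and the close view shows no bed between the plate and the rail or fence. The calibration (about 2 mm) is too coarse to confirm contact exactly, so that rests on the felt forces.
- **Pusher:** It stands upright on the bench close to where it started, with its top measured at about 80 mm. The arm is clear of everything.
- **Jars, can, stand and screwdriver:** The top view shows no change against the first picture.

**One check disagreed:** comparing the dial area just before hand-in with the picture taken right after the four clicks gave a raised difference (mean 38, against about 10 for the untouched objects). The low peak (70) suggests lighting or shadow rather than movement. The plate is also still where the fence should be. I did not measure the peg angle again.

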